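# Fit the spout to the worktop water filter

## Task

Get the water filter ready for use: pull the orange dust plug out of its port and drop it in the white bowl, then push the steel spout's tube down into the port, past the seal, until it bottoms, with its outlet over the middle of the glass tumbler. Finally slide the steel lock fully shut over the spout's flange. Leave the tumbler, pepper mill, egg timer and honey jar where they stand.

Things in the scene. Friction and masses are not known exactly. Their poses are not given: they have to be found in the camera images.
- filter: White and dark water filter, fixed to the worktop: 94 mm deep, 250 mm long, lying white cartridge with blue bands at its right end, steel slide lock at its left. Origin: on the worktop, straight below the port's axis. Axes: x towards its back, y along it towards the lock's end, z up.
- port_mouth (a point): Centre of the open mouth of the filter's push-fit port, in a dark ribbed collet nut (44 mm across), 95 mm above the worktop; axes as the filter. The bore runs straight down, 24 mm wide, 38 mm deep. From 19 to 25 mm below the mouth a rubber seal of sprung segments narrows it by 1.5 mm a side.
- port_floor (a point): Centre of the flat floor of the port's bore, 38 mm below the mouth, where the spout's tube stands when bottomed; axes as the filter. The tube needs about 8 to 12 N to enter the seal (its taper meets it some 26 mm down) and about 6 N to slide on from there, then stops hard on the floor; its weight alone does not take it in.
- plug_knob (a point): Orange dust plug, 30 g, loose in the port. This point: centre of its upright round knob (22 mm across, 27 mm high), 14 mm below the plug's top. Below the knob a 35 mm disc 5 mm thick lies on the collet nut, below that a stem 17 mm across, 24 mm long, stands in the bore. z points up the plug.
- spout_grip (a point): Steel spout, 140 g: point on the axis of its upright round tube (22 mm across), 118 mm above the tube's lower end, just below the bend: pinch it here across the arm. z points up the tube. From the bend a level arm (22 mm thick, its top 161 mm above the lower end) leaves along -x. A flange 36 mm across, 6.5 mm thick, has its underside 40 mm above the lower end.
- spout_tip (a point): Centre of the lower end of the spout's tube, whose last 10 mm taper from 22 to 16 mm. z points up the tube, the arm leaves along -x. At the start the spout stands in the drying block, its flange on the block's top, the lower 40 mm of the tube in the 24 mm wide hole.
- spout_outlet (a point): Centre of the mouth of the dark nozzle at the end of the spout's arm: 95 mm along -x from the tube's axis and 105 mm above the tube's lower end.
- drying_block: Light wooden drying block, fixed, 74 x 100 mm, 75 mm high, three holes in its top; the spout stands in the middle one. Origin: centre of its underside; y along its length.
- bowl: White bowl, 115 mm wide and 51 mm high, open at the top, its floor about 9 mm above the worktop. Origin: centre of its underside.
- tumbler: Clear glass tumbler, 81 mm wide and 92 mm high, upright in front of the filter, 90 to 110 mm from the port's axis. Origin: centre of its underside.
- lock (a joint): Travel of the steel slide lock in m: 0 open (starts at up to 0.006), 0.038 fully shut. It slides along the filter's -y with about 1.5 N of friction and stays where left. A flat fork, slot 28 mm wide, underside 106.5 mm above the worktop: it passes round the tube just above the flange of a bottomed spout, and is blocked by the flange if the spout stands more than 3 mm above the floor.
- lock_tab (a point): Middle of the outer face of the lock's upright thumb tab (steel, black rubber pad), 42 mm wide, from 106 to 132 mm above the worktop, at the lock's outer end, with open space beyond it; 115 mm from the port's axis when open, 77 mm when shut. Axes as the filter: push this face along -y to shut the lock.
- pepper_mill: Dark wooden pepper mill, 52 mm wide and 140 mm high, a bystander. Origin: centre of its underside.
- egg_timer: Red and white egg timer, 61 mm wide and 56 mm high, a bystander. Origin: centre of its underside.
- honey_jar: Honey jar with a black lid, 63 mm wide and 94 mm high, a bystander. Origin: centre of its underside.
Things that resemble listed ones, but are neither listed nor needed, are in the scene too. Of the things shaped like the part that bears plug_knob, the orange one is meant.

How it is judged:
By the outcome, as a careful person would: the job done as asked, in the order asked, and still so for the second after the job is handed in, with the robot touching nothing.
It also fails if it takes over 64 s, if anything falls off the work surface, if the arm or the gripper's body presses on something with over 40 N, if the wrist force passes 120 N, or if a joint passes its speed limit or range.

## Robot

A 6-joint arm with a two-finger parallel gripper is mounted at the origin on a cart in front of the work surface, level with it; the furniture and walls round the work are solid. World frame = base frame: x ahead of the robot, y to its left, z up, the work surface at z = 0. Lengths are in m, angles in rad, forces in N, time in s.
With the tool pointing down it reaches from about 0.3 to 0.75 m from the base axis. Payload 8.5 kg.
Tool frame: the origin (TCP) lies at the very end of the fingers, on their centre line; the grasp point (between the pads) lies 19 mm behind it; z points along the fingers, y is the direction in which the jaws open and shut (so a half turn about z gives the same grasp; the last joint's range is limited). The gripper opens to 88 mm and grips with 3 to 60 N. Pads are 18 mm wide; open, the fingers measure 123 mm over their backs; the gripper's body (75 mm by 187 mm) begins 45 mm behind the grasp point.
Start: joints at [-1.471, 0.381, 1.297, -0, 1.464, -0.215], TCP at [0.17, -0.523, 0.239] pointing down, gripper open.
Joint ranges: [-3.11, 3.11], [-0.89, 2.33], [0.22, 2.48], [-1.42, 4.56], [0.17, 2.85], [-2.88, 2.88]. Speed limits (rad/s): [2.39, 2.39, 3.14, 3.14, 3.14, 3.14].

## Interface

Orientations are given as a unit quaternion [w, x, y, z].
In Python, from plant import env gives the robot as it stands.
- The arm moves only by the tool move_arm, never from a script. Its argument "commands" is a list of rows, each an object of numbers: "hand": the opening, from -1 (shut) to 1 (fully open); "dx", "dy", "dz": the shift along the tool's x, y, z in m; "turn": the turn about the tool's z in degrees. In form: [{"hand": .., "dx": .., "dy": .., "dz": .., "turn": ..}, ...]. A call has 1 to 5 rows; each row is the pose to reach, as a shift and turn from the pose commanded when the call began, along the tool's axes at that moment; what a row does not reach only later rows make up. A row lasts 1/8 s, in which the tool goes at most 62.5 mm and 10.7 degrees, less where a joint would pass 70% of its speed; a pose out of reach is approached as far as the arm can. A call with a gripper value outside its range is refused whole. The fingers move at their own pace and stop on an object; "squeeze" is the grip in N (left out, the last holds). Time passes only in rows, so rows that repeat a pose let the fingers close. It gives the time, the measured TCP pose, the force and the opening at its end, in the units of the state.
- env.state(): the state, without advancing time (a new reading comes with each control period).
- env.capture(name): name is "scene" or "side" or "wrist"; returns a dict with "color" (480x640x3 uint8, red, green, blue), "camera_matrix" (3x3 intrinsics, pixels), "dist_coeffs" ([k1, k2, p1, p2, k3] as OpenCV has them; the pictures are not rectified), "origin" and "rotation" of the camera in the world. Camera axes: x right, y down, z forward; pixel columns grow to the right and rows downward; lengths in m; the calibration is good to about 2 mm. A picture is of the moment at which its call begins. There is no depth.
- env.job_done(): hands the job in, once; it reports no verdict.
The state is a dict: "time_s": time; "joint_positions": joint angles; "joint_vel": joint speeds; "joint_torque": joint torques, N m; "ee_pos": TCP position; "tool_rot": TCP orientation; "ft_force": force on the tool from outside, world axes, zero at the start; "wrist_torque": the same for the moment, N m; "opening": finger opening in m.
Only numpy, scipy, OpenCV 4.12 (cv2) and the standard library are available. Lean on these libraries where they do the work, as an engineer would, in place of code of your own. Each camera call takes 0.05 s, during which the arm holds its last target. There are 200 camera calls.

## Working session

There is one attempt and no reset: what is moved stays moved. The work goes in short steps, Python scripts to look and compute and a tool call to move; the robot and the scene stay as the last step left them, time stands still between calls to the robot, and variables do not carry over. Pictures are saved under pics/ and viewed, about 8 in all and at most 12, crops included, and the job is handed in when it is done.

Besides the shell and the picture viewer there is one more tool, called as name(argument=value, ...), one argument or row to a line, values as JSON. move_arm: Moves the arm, as the interface text tells. Its arguments: {"type":"object","properties":{"commands":{"type":"array"},"squeeze":{"type":"number"}},"required":["commands"]}

```bash
mkdir -p pics; ls; python3 - <<'E'
from plant import env
import cv2,numpy as np,pickle
d={}
for n in ("scene","side"):
    c=env.capture(n); d[n]=c
    cv2.imwrite(f"pics/{n}0.png",c["color"][:,:,::-1])
    print(n,np.round(c["camera_matrix"],1).tolist(),c["dist_coeffs"],np.round(c["origin"],3),np.round(c["rotation"],3).tolist())
pickle.dump(d,open("v0.pkl","wb"))
print(env.state())
E
```

```text
pics
scene [[510.6, 0.0, 316.8], [0.0, 510.6, 238.9], [0.0, 0.0, 1.0]] [-0.07685009  0.          0.          0.          0.        ] [-0.469  0.696  0.663] [0.286, -0.457, 0.713, -0.449]
side [[543.2, 0.0, 325.4], [0.0, 543.2, 244.0], [0.0, 0.0, 1.0]] [0.01857367 0.         0.         0.         0.        ] [0.528 1.275 0.65 ] [-0.008, 0.001, 0.858, -0.514]
{'time_s': 0.1, 'joint_positions': array([-1.47132512e+00,  3.81104530e-01,  1.29815656e+00, -4.10409203e-06,
        1.46359377e+00, -2.15290637e-01]), 'joint_vel': array([-0.00094645, -0.0010275 , -0.00201897,  0.00123264,  0.00171473,
        0.00166744]), 'joint_torque': array([ 3.60451435e-03, -4.38653362e+01, -2.24911666e+01,  7.14088138e-02,
        3.41805420e-02, -7.43619353e-05]), 'ee_pos': array([ 0.17025063, -0.52272186,  0.23822203]), 'tool_rot': array([-6.30164487e-04,  9.87640932e-01,  1.56732226e-01,  3.44899405e-05]), 'ft_force': array([ 0.02909647, -0.40794186,  0.78055316]), 'wrist_torque': array([ 0.0352025 , -0.00784375, -0.00093518]), 'opening': 0.08833159852633778}
```

View pics/scene0.png

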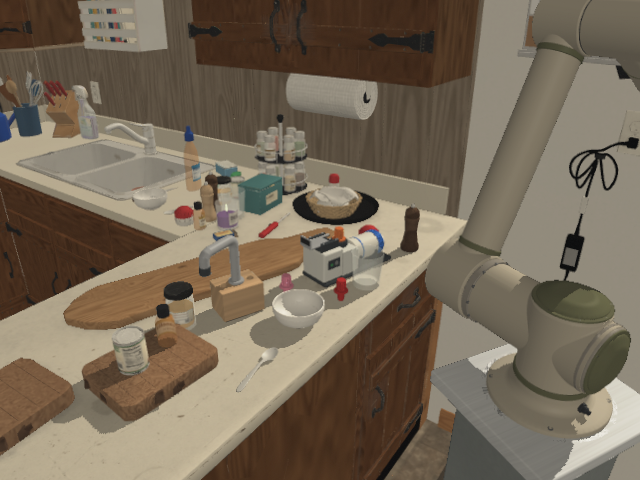

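View pics/side0.png

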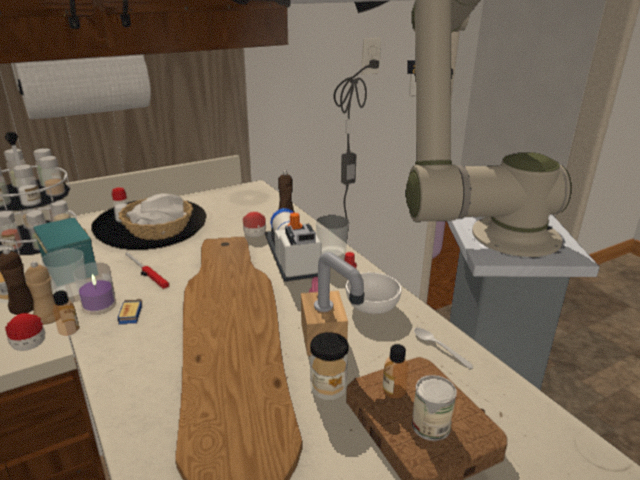

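Scene view: filter around (340,255), orange plug at (339,233), spout and block at (235,280), bowl at (298,308), tumbler at (367,268), mill at (411,230). Side view: plug at (295,220), spout at (325,280), bowl at (373,292). Next I'll make an enlarged composite.

```bash
cat > h.py <<'E'
import cv2,numpy as np,pickle
def ray(c,p):
    u=cv2.undistortPoints(np.array([[p]],float),c["camera_matrix"],c["dist_coeffs"])[0,0]
    d=np.array(c["rotation"])@np.array([u[0],u[1],1.]); return np.array(c["origin"]),d/np.linalg.norm(d)
def plane(c,p,z):
    o,d=ray(c,p); return o+d*(z-o[2])/d[2]
def tri(c1,p1,c2,p2):
    o1,d1=ray(c1,p1);o2,d2=ray(c2,p2)
    s,t=np.linalg.lstsq(np.stack([d1,-d2],1),o2-o1,rcond=None)[0]
    a,b=o1+s*d1,o2+t*d2
    return (a+b)/2,np.linalg.norm(a-b)
def proj(c,X):
    R=np.array(c["rotation"]).T; t=-R@np.array(c["origin"])
    return cv2.projectPoints(np.array(X,float).reshape(-1,1,3),cv2.Rodrigues(R)[0],t,c["camera_matrix"],c["dist_coeffs"])[0].reshape(-1,2)
def grid(img,x0,y0,w,h,s,step=20):
    o=cv2.resize(img[y0:y0+h,x0:x0+w,::-1],None,fx=s,fy=s,interpolation=cv2.INTER_CUBIC)
    for x in range(-(-x0//step)*step,x0+w,step):
        cv2.line(o,((x-x0)*s,0),((x-x0)*s,5),(0,0,255),1);cv2.putText(o,str(x),((x-x0)*s,14),0,.35,(0,0,255))
    for y in range(-(-y0//step)*step,y0+h,step):
        cv2.line(o,(0,(y-y0)*s),(5,(y-y0)*s),(0,0,255),1);cv2.putText(o,str(y),(6,(y-y0)*s+4),0,.35,(0,0,255))
    return o
E
python3 - <<'E'
from h import *
d=pickle.load(open("v0.pkl","rb"))
a=grid(d["scene"]["color"],190,200,245,140,3)  # 735x420
cv2.imwrite("pics/s1.png",grid(d["scene"]["color"],190,200,200,145,4))
cv2.imwrite("pics/s2.png",grid(d["side"]["color"],240,190,180,150,4))
E
```

```text
(no output)
```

View pics/s1.png

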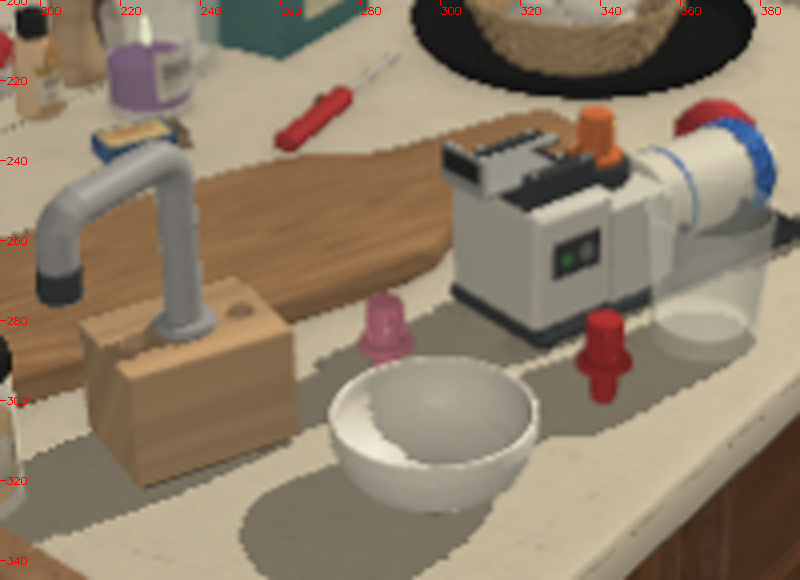

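View pics/s2.png

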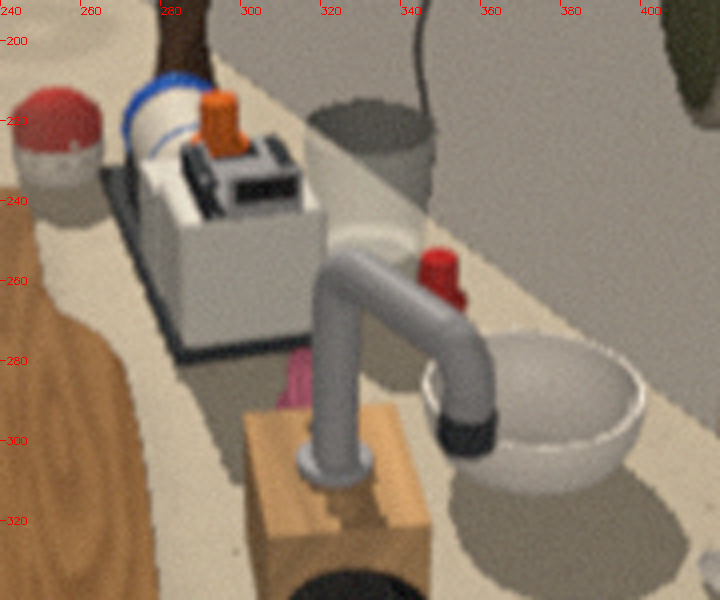

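Scene crop: orange knob at (339,233), lock tab at (305,240), flange at (236,280), nozzle at (205,271), bowl rim centre at (298,302). Side crop: knob at (295,220), tab face at (307,237), flange at (324,305), nozzle at (357,299). Now I'll triangulate these.

```bash
python3 - <<'E'
from h import *
d=pickle.load(open("v0.pkl","rb")); S,D=d["scene"],d["side"]
np.set_printoptions(precision=4,suppress=True)
def om(c,x0,x1,y0,y1):
    hsv=cv2.cvtColor(c["color"],cv2.COLOR_RGB2HSV); m=cv2.inRange(hsv,(5,150,90),(16,255,255)); z=np.zeros_like(m); z[y0:y1,x0:x1]=m[y0:y1,x0:x1]
    ys,xs=np.nonzero(z); print("orange",len(xs),xs.min(),xs.max(),ys.min(),ys.max())
    for y in range(ys.min(),ys.max()+1): print(y,xs[ys==y].min(),xs[ys==y].max(),end='; ')
    print()
om(S,325,355,220,245); om(D,285,310,205,235)
P={"flange":((236,280.3),(323.8,305)),"nozzle bottom":((204.8,273),(357,302)),
"tab":((304.8,240.5),(307,237)),"knobtop":((339,227.8),(294.8,214)),"tum rim":None}
for k,v in P.items():
    if v: print(k,*tri(S,v[0],D,v[1]))
print("flange plane .0815",plane(S,(236,280),.0815),plane(D,(323.8,305),.0815))
print("nozzle pl .140",plane(S,(204.8,273),.14),plane(D,(357,302),.14))
print("knobtop .127",plane(S,(339,227.8),.127),plane(D,(294.8,214),.127))
# block top corners scene / side
for p in [(210,280),(223,294),(263.5,283),(249,270)]: print("blk S",plane(S,p,.075))
for p in [(301,293.5),(306.5,324),(347.5,321),(339,291)]: print("blk D",plane(D,p,.075))
# filter body base corners
for p in [(285,279.5),(267,233),(319,275)]: print("filt base D",plane(D,p,.0))
for p in [(303,273),(326,286)]: print("filt base S",plane(S,p,.0))
# bowl rim extremes
for c,l,r,t,b in [(S,(272.5,304),(324.5,304),(298,289.5),(298,316)),(D,(345.5,286),(401,289),(373,273),(373,304))]:
    print("bowl",(plane(c,l,.051)+plane(c,r,.051))/2, (plane(c,t,.051)+plane(c,b,.051))/2,np.linalg.norm(plane(c,l,.051)-plane(c,r,.051)))
# tumbler base, rim side
print("tum rim D",plane(D,(333,220.5),.092), "base S",plane(S,(365.5,283.5),.008),"base D",plane(D,(331,253),.008))
print("mill base?",plane(S,(409.5,249),0),"jar lid S",plane(S,(179,292),.094),plane(D,(329,346),.094),"timer D",plane(D,(254,238),.0))
E
```

```text
orange 121 332 345 227 241
227 336 341; 228 336 342; 229 335 342; 230 335 342; 231 334 342; 232 334 342; 233 334 342; 234 334 342; 235 334 342; 236 334 343; 237 332 344; 238 332 345; 239 339 344; 240 339 344; 241 339 341; 
orange 143 289 301 212 228
212 294 294; 213 292 297; 214 291 298; 215 291 298; 216 290 298; 217 290 298; 218 291 298; 219 291 298; 220 291 298; 221 291 298; 222 290 298; 223 290 300; 224 289 300; 225 291 301; 226 292 301; 227 292 301; 228 293 299; Traceback (most recent call last):
  File "<stdin>", line 13, in <module>
  File "h.py", line 8, in tri
    o1,d1=ray(c1,p1);o2,d2=ray(c2,p2)
          ~~~^^^^^^^
  File "h.py", line 4, in ray
    d=np.array(c["rotation"])@np.array([u[0],u[1],1.]); return np.array(c["origin"]),d/np.linalg.norm(d)
      ~~~~~~~~~~~~~~~~~~~~~~~^~~~~~~~~~~~~~~~~~~~~~~~~
ValueError: matmul: Input operand 1 has a mismatch in its core dimension 0, with gufunc signature (n?,k),(k,m?)->(n?,m?) (size 3 is different from 4)
```

```bash
sed -i 's/np.array(c\["rotation"\])/RM(c["rotation"])/; 1a from scipy.spatial.transform import Rotation\ndef RM(q): return Rotation.from_quat([q[1],q[2],q[3],q[0]]).as_matrix()' h.py; cat > m.py <<'E'
from h import *
d=pickle.load(open("v0.pkl","rb")); S,D=d["scene"],d["side"]
np.set_printoptions(precision=4,suppress=True)
P={"flange":((236,280.3),(323.8,305)),"nozzle bottom":((204.8,273),(357,302)),
"tab":((304.8,240.5),(307,237)),"knobtop":((339,228.5),(294.8,214)),"knobc":((338.5,233),(294.8,219))}
for k,v in P.items():
    print(k,*tri(S,v[0],D,v[1]))
print("flange plane .0815",plane(S,(236,280),.0815),plane(D,(323.8,305),.0815))
print("nozzle pl .140",plane(S,(204.8,273),.14),plane(D,(357,302),.14))
print("knobtop .127",plane(S,(339,228.5),.127),plane(D,(294.8,214),.127))
for p in [(210,280),(223,294),(263.5,283),(249,270)]: print("blk S",plane(S,p,.075))
for p in [(301,293.5),(306.5,324),(347.5,321),(339,291)]: print("blk D",plane(D,p,.075))
for p in [(285,279.5),(267,233),(319,275)]: print("filt base D",plane(D,p,.0))
for p in [(303,273),(326,286)]: print("filt base S",plane(S,p,.0))
for c,l,r,t,b in [(S,(272.5,304),(324.5,304),(298,289.5),(298,316)),(D,(345.5,286),(401,289),(373,273),(373,304))]:
    print("bowl",(plane(c,l,.051)+plane(c,r,.051))/2, (plane(c,t,.051)+plane(c,b,.051))/2,np.linalg.norm(plane(c,l,.051)-plane(c,r,.051)))
print("tum rim D",plane(D,(333,220.5),.092), "base S",plane(S,(365.5,283.5),.008),"base D",plane(D,(331,253),.008))
print("mill base?",plane(S,(409.5,249),0),"jar lid S",plane(S,(179,292),.094),plane(D,(329,346),.094),"timer D",plane(D,(254,238),.0))
E
python3 m.py
```

```text
flange [0.5151 0.4414 0.0781] 0.0011087877841829317
nozzle bottom [0.4617 0.5209 0.1411] 0.00471224723584317
tab [0.5499 0.2559 0.1248] 0.003322517779452159
knobtop [0.5794 0.1477 0.1258] 0.00010749819344164597
knobc [0.5795 0.1487 0.1135] 0.0004140059216032534
flange plane .0815 [0.5117 0.442  0.0815] [0.515  0.4472 0.0815]
nozzle pl .140 [0.4678 0.5186 0.14  ] [0.461  0.5232 0.14  ]
knobtop .127 [0.577  0.1489 0.127 ] [0.5793 0.1501 0.127 ]
blk S [0.5471 0.4935 0.075 ]
blk S [0.4759 0.4825 0.075 ]
blk S [0.484  0.3863 0.075 ]
blk S [0.5553 0.3974 0.075 ]
blk D [0.5583 0.3993 0.075 ]
blk D [0.5458 0.4966 0.075 ]
blk D [0.4731 0.4873 0.075 ]
blk D [0.4851 0.3899 0.075 ]
filt base D [0.6001 0.228  0.    ]
filt base D [ 0.6602 -0.0033  0.    ]
filt base D [0.5233 0.2077 0.    ]
filt base S [0.6115 0.2347 0.    ]
filt base S [0.5263 0.2084 0.    ]
bowl [0.4057 0.334  0.051 ] [0.4129 0.3321 0.051 ] 0.11399823283735834
bowl [0.4131 0.3393 0.051 ] [0.4135 0.3404 0.051 ] 0.11296863902151992
tum rim D [0.4906 0.1099 0.092 ] base S [0.484  0.1187 0.008 ] base D [0.4941 0.1177 0.008 ]
mill base? [ 0.6127 -0.1015  0.    ] jar lid S [0.4916 0.573  0.094 ] [0.5079 0.581  0.094 ] timer D [0.6914 0.0257 0.    ]
```

Knob top triangulates to z = 0.126, where 0.127 is expected. Port axis is about (0.579, 0.149), filter yaw about 15°. Tab is 0.111 m from the port, so the lock is near open. Nozzle is 0.096 m from the tube, where 0.095 is expected. These fit, so I'll move above the port.

move_arm(
  commands=[
    {"hand": 1, "dx": 0, "dy": 0, "dz": -0.06, "turn": -10},
    {"hand": 1, "dx": 0.596, "dy": -0.512, "dz": -0.06, "turn": -87},
    {"hand": 1, "dx": 0.596, "dy": -0.512, "dz": -0.06, "turn": -87},
    {"hand": 1, "dx": 0.596, "dy": -0.512, "dz": -0.06, "turn": -87},
    {"hand": 1, "dx": 0.596, "dy": -0.512, "dz": -0.06, "turn": -87},
  ],
  squeeze=15,
)

```text
time_s: 0.72
ee_pos: [0.3007, -0.3074, 0.2986]
tool_rot: [-0.0, 0.812, 0.583, 0.0]
ft_force: [-0.3, -1.7, -0.6]
opening: 0.0882
```

```bash
cat > go.py <<'E'
# usage: go.py x y z psi -> shift in tool axes
import sys; from h import *; from plant import env
s=env.state(); x,y,z,psi=map(float,sys.argv[1:5]); R=RM(s["tool_rot"])
cur=np.degrees(np.arctan2(R[1,0],R[0,0]))
dv=R.T@(np.array([x,y,z])-s["ee_pos"])
print("t",s["time_s"],"pos",np.round(s["ee_pos"],4),"psi",round(cur,2),"tilt",np.round(R[:2,2],4),"F",np.round(s["ft_force"],1),"open",round(s["opening"],4),"j",np.round(s["joint_positions"],2))
print("shift",np.round(dv,4),"turn",round(-((psi-cur+180)%360-180),2))
E
python3 go.py .579 .149 .30 105
```

```text
t 0.725 pos [ 0.3007 -0.3074  0.2986] psi 71.33 tilt [-0.0001  0.0004] F [-0.3 -1.7 -0.6] open 0.0882 j [-1.07  0.12  1.48  0.    1.54 -0.75]
shift [ 0.5215  0.1175 -0.0013] turn -33.67
```

move_arm(
  commands=[
    {"hand": 1, "dx": 0.521, "dy": 0.117, "dz": 0, "turn": -33.7},
    {"hand": 1, "dx": 0.521, "dy": 0.117, "dz": 0, "turn": -33.7},
    {"hand": 1, "dx": 0.521, "dy": 0.117, "dz": 0, "turn": -33.7},
    {"hand": 1, "dx": 0.521, "dy": 0.117, "dz": 0, "turn": -33.7},
    {"hand": 1, "dx": 0.521, "dy": 0.117, "dz": 0, "turn": -33.7},
  ],
)

```text
time_s: 1.35
ee_pos: [0.4648, -0.0413, 0.2987]
tool_rot: [-0.0, 0.611, 0.792, -0.0]
ft_force: [1.5, -0.9, -0.0]
opening: 0.0883
```

```bash
python3 go.py .579 .149 .30 105
```

```text
t 1.35 pos [ 0.4648 -0.0413  0.2987] psi 104.73 tilt [-0.0001 -0.0001] F [ 1.5 -0.9 -0. ] open 0.0883 j [-0.34  0.19  1.39 -0.    1.55 -0.6 ]
shift [ 0.155   0.1588 -0.0014] turn -0.27
```

move_arm(
  commands=[
    {"hand": 1, "dx": 0.155, "dy": 0.159, "dz": -0.001, "turn": -0.3},
    {"hand": 1, "dx": 0.155, "dy": 0.159, "dz": -0.001, "turn": -0.3},
    {"hand": 1, "dx": 0.155, "dy": 0.159, "dz": -0.001, "turn": -0.3},
    {"hand": 1, "dx": 0.155, "dy": 0.159, "dz": -0.001, "turn": -0.3},
    {"hand": 1, "dx": 0.155, "dy": 0.159, "dz": -0.001, "turn": -0.3},
  ],
)

```text
time_s: 1.98
ee_pos: [0.5789, 0.1487, 0.2985]
tool_rot: [-0.001, 0.608, 0.794, -0.001]
ft_force: [-1.0, -0.1, -0.5]
opening: 0.0881
```

```bash
python3 go.py .579 .149 .30 105; python3 - <<'E'
from h import *; from plant import env
c=env.capture("wrist"); pickle.dump(c,open("w1.pkl","wb"))
cv2.imwrite("pics/w1.png",grid(c["color"],0,0,640,480,1,40))
print(c["origin"],c["rotation"],c["camera_matrix"],c["dist_coeffs"])
print(proj(c,[[.579,.149,.127],[.49,.113,0.092]]))
E
```

```text
t 1.975 pos [0.5789 0.1487 0.2985] psi 105.17 tilt [-0.0017  0.    ] F [-1.  -0.1 -0.5] open 0.0881 j [ 0.05  0.44  1.04  0.    1.67 -0.21]
shift [ 0.0002  0.0001 -0.0015] turn 0.17
[0.55930682 0.22056665 0.444739  ] [0.1441661  0.98070853 0.13077327 0.01803529] [[372.50595509   0.         317.81451185]
 [  0.         372.50595509 244.99316794]
 [  0.           0.           1.        ]] [-0.06767785  0.          0.          0.          0.        ]
[[318.97921307 221.83317248]
 [221.5064253  225.15436526]]
```

View pics/w1.png

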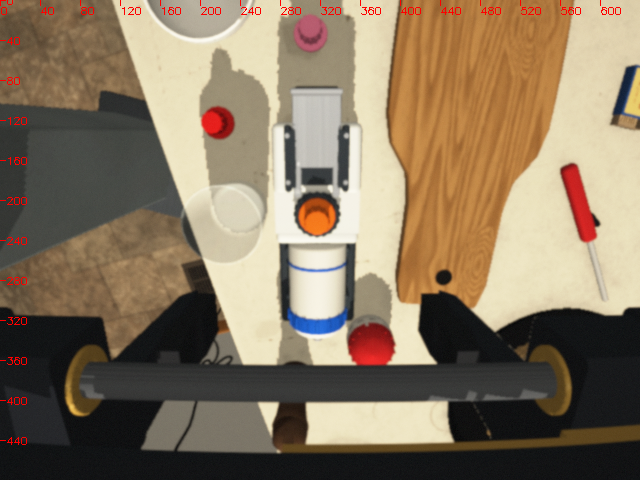

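Wrist view: orange plug at (317,216), lock tab at (316,91), tumbler rim centred near (223,223) with its base at (239,208), and red timer at (371,340). The filter lies nearly straight in the image.

```bash
python3 - <<'E'
from h import *
np.set_printoptions(precision=4,suppress=True)
c=pickle.load(open("w1.pkl","rb")); img=c["color"]
hsv=cv2.cvtColor(img,cv2.COLOR_RGB2HSV)
m=cv2.inRange(hsv,(4,140,60),(20,255,255)); m[:180]=0;m[250:]=0;m[:,:290]=0;m[:,350:]=0
ys,xs=np.nonzero(m); print("orange",xs.min(),xs.max(),ys.min(),ys.max(),len(xs))
b=m&cv2.inRange(hsv[:,:,2],225,255); ys,xs=np.nonzero(b); 
cs,_=cv2.findContours(b,0,2); k=max(cs,key=cv2.contourArea); (cx,cy),r=cv2.minEnclosingCircle(k); print("bright",cx,cy,r,plane(c,(cx,cy),.127), "expected r",proj(c,[[.579,.149,.127],[.59,.149,.127]]))
cs,_=cv2.findContours(m,0,2); k=max(cs,key=cv2.contourArea); (cx,cy),r=cv2.minEnclosingCircle(k); print("all",cx,cy,r,cv2.boundingRect(k))
# nut dark circle
for p,z in [((223,223),.092),((239,208),.006)]: print("tum",plane(c,p,z), [np.round(np.linalg.norm(plane(c,(p[0]+41,p[1]),.092)-plane(c,(p[0]-41,p[1]),.092)),4)])
# tab outer edge & lock sides
for p,z in [((291.5,88),.132),((341,88),.132),((287,336-12),0.06)]: print(plane(c,p,z))
cv2.imwrite("pics/w1c.png",np.hstack([grid(img,170,165,100,110,4,10),grid(img,265,75,100,110,4,10)]))
E
```

```text
orange 298 335 197 234 1129
bright 316.58160400390625 216.69430541992188 17.377925872802734 [0.5758 0.1529 0.127 ] expected r [[318.9792 221.8332]
 [331.0867 225.0439]]
all 316.6576843261719 215.77386474609375 19.042150497436523 (298, 197, 38, 38)
tum [0.491  0.1155 0.092 ] [np.float64(0.0809)]
tum [0.4895 0.1131 0.006 ] [np.float64(0.0796)]
[0.5294 0.2489 0.132 ]
[0.567 0.259 0.132]
[0.5792 0.0075 0.06  ]
```

View pics/w1c.png

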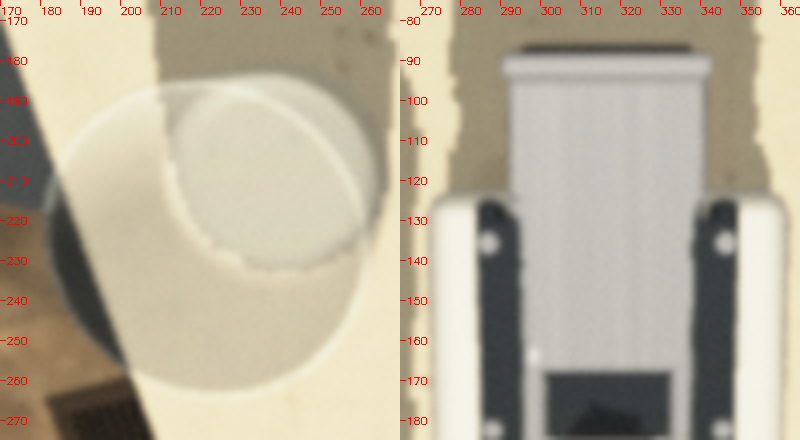

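```bash
python3 - <<'E'
from h import *
np.set_printoptions(precision=4,suppress=True)
c=pickle.load(open("w1.pkl","rb"))
o=plane(c,(317,216),.0985); print("disc/port",o, "knob top would be", proj(c,[[o[0],o[1],.127]]))
t=plane(c,(222,224),.092); print("tum",t,np.linalg.norm(t-o))
a,b=plane(c,(291,90),.132),plane(c,(342.5,90),.132); print("tab",a,b,np.linalg.norm(a-b),np.degrees(np.arctan2(*(b-a)[1::-1])))
m=(a+b)/2-o; print("tab rel in filter",RM([np.cos(np.radians(7.5)),0,0,np.sin(np.radians(7.5))]).T@m)
# body left/right edges at top z~.085 : nut sides
for y in (140,200): print([plane(c,p,.09)[:2] for p in ((274,y),(361,y))])
E
```

```text
disc/port [0.5775 0.1476 0.0985] knob top would be [[316.8557 222.928 ]]
tum [0.4902 0.1143 0.092 ] 0.0935817746762255
tab [0.5294 0.2473 0.132 ] [0.5686 0.2579 0.132 ] 0.040576827680842795 15.147602177290327
tab rel in filter [-0.0003  0.1088  0.0335]
[array([0.5209, 0.2046]), array([0.5983, 0.2256])]
[array([0.5339, 0.1501]), array([0.6146, 0.172 ])]
```

move_arm(
  commands=[
    {"hand": 0.2, "dx": 0, "dy": -0.001, "dz": 0.06, "turn": 0.2},
    {"hand": 0.2, "dx": 0, "dy": -0.001, "dz": 0.12, "turn": 0.2},
    {"hand": 0.2, "dx": 0, "dy": -0.001, "dz": 0.17, "turn": 0.2},
    {"hand": 0.2, "dx": 0, "dy": -0.001, "dz": 0.195, "turn": 0.2},
    {"hand": 0.2, "dx": 0, "dy": -0.001, "dz": 0.195, "turn": 0.2},
  ],
)

```text
time_s: 2.65
ee_pos: [0.5765, 0.1455, 0.1036]
tool_rot: [-0.001, 0.611, 0.792, -0.001]
ft_force: [-0.1, -0.8, 0.9]
opening: 0.0528
```

move_arm(
  commands=[
    {"hand": -1, "dx": 0, "dy": 0, "dz": 0, "turn": 0},
    {"hand": -1, "dx": 0, "dy": 0, "dz": 0, "turn": 0},
    {"hand": -1, "dx": 0, "dy": 0, "dz": 0, "turn": 0},
    {"hand": -1, "dx": 0, "dy": 0, "dz": 0, "turn": 0},
  ],
  squeeze=15,
)

```text
time_s: 3.15
ee_pos: [0.5778, 0.1467, 0.1054]
tool_rot: [0.0, 0.61, 0.792, 0.0]
ft_force: [-1.3, -0.6, 4.6]
opening: 0.0216
```

```bash
python3 go.py .578 .148 .103 105
```

```text
t 3.15 pos [0.5778 0.1467 0.1054] psi 104.82 tilt [ 0.001  -0.0001] F [-1.3 -0.6  4.6] open 0.0216 j [ 0.05  0.58  1.36 -0.    1.2  -0.21]
shift [0.0012 0.0005 0.0024] turn -0.18
```

move_arm(
  commands=[
    {"hand": -1, "dx": 0, "dy": 0, "dz": -0.02, "turn": 0},
    {"hand": -1, "dx": 0, "dy": 0, "dz": -0.05, "turn": 0},
    {"hand": -1, "dx": 0, "dy": 0, "dz": -0.1, "turn": 0},
    {"hand": -1, "dx": 0.03, "dy": -0.015, "dz": -0.12, "turn": 0},
    {"hand": -1, "dx": 0.08, "dy": -0.04, "dz": -0.12, "turn": 0},
  ],
)

```text
time_s: 3.78
ee_pos: [0.519, 0.2139, 0.2263]
tool_rot: [0.001, 0.611, 0.792, 0.001]
ft_force: [-0.0, 0.9, -0.0]
opening: 0.0214
```

```bash
python3 go.py .412 .337 .2 105;python3 - <<'E'
from h import *; from plant import env
c=env.capture("wrist"); pickle.dump(c,open("w2.pkl","wb"))
s=env.capture("side"); pickle.dump(s,open("s2.pkl","wb"))
cv2.imwrite("pics/w2.png",np.vstack([grid(c["color"],120,120,400,210,2,20)[:, :800],np.pad(grid(s["color"],240,190,200,80,2,20),((0,0),(0,400),(0,0)))]))
print(proj(c,[[.578,.148,.095],[.49,.1145,.092]]))
E
```

```text
t 3.775 pos [0.519  0.2139 0.2263] psi 104.68 tilt [0.0037 0.0006] F [-0.   0.9 -0. ] open 0.0214 j [ 0.18  0.41  1.29 -0.    1.44 -0.08]
shift [ 0.1462 -0.0724  0.026 ] turn -0.32
[[366.2481417  324.90885782]
 [255.44455993 333.8389863 ]]
```

View pics/w2.png

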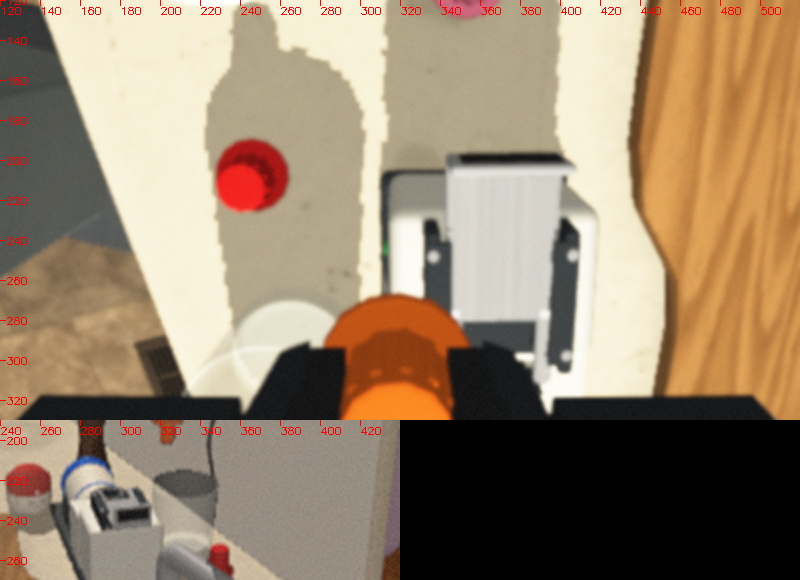

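The plug is held in the jaws (orange disc at (320,290) in the wrist view) and the port is open. On to the bowl.

move_arm(
  commands=[
    {"hand": -1, "dx": 0.05, "dy": -0.025, "dz": 0, "turn": -0.3},
    {"hand": -1, "dx": 0.1, "dy": -0.05, "dz": 0, "turn": -0.3},
    {"hand": -1, "dx": 0.146, "dy": -0.072, "dz": 0.03, "turn": -0.3},
    {"hand": -1, "dx": 0.146, "dy": -0.072, "dz": 0.09, "turn": -0.3},
    {"hand": -1, "dx": 0.146, "dy": -0.072, "dz": 0.15, "turn": -0.3},
  ],
)

```text
time_s: 4.5
ee_pos: [0.4115, 0.337, 0.0736]
tool_rot: [0.0, 0.607, 0.794, 0.001]
ft_force: [0.9, 0.1, -1.2]
opening: 0.0213
```

move_arm(
  commands=[
    {"hand": -1, "dx": 0, "dy": 0, "dz": 0, "turn": 0},
    {"hand": 0.1, "dx": 0, "dy": 0, "dz": 0, "turn": 0},
    {"hand": 0.1, "dx": 0, "dy": 0, "dz": 0, "turn": 0},
    {"hand": 0.1, "dx": 0, "dy": 0, "dz": -0.04, "turn": 0},
    {"hand": 0.1, "dx": 0, "dy": 0, "dz": -0.1, "turn": 0},
  ],
)

```text
time_s: 5.12
ee_pos: [0.4113, 0.3363, 0.1768]
tool_rot: [-0.0, 0.608, 0.794, -0.0]
ft_force: [1.0, -0.0, 0.5]
opening: 0.0484
```

```bash
python3 go.py .5155 .4415 .30 123.7
```

```text
t 5.125 pos [0.4113 0.3363 0.1768] psi 105.09 tilt [-0.0005 -0.0002] F [ 1.  -0.   0.5] open 0.0484 j [0.46 0.4  1.45 0.   1.29 0.2 ]
shift [ 0.0744  0.1279 -0.1233] turn -18.61
```

move_arm(
  commands=[
    {"hand": 0.3, "dx": 0, "dy": 0, "dz": -0.06, "turn": 0},
    {"hand": 0.3, "dx": 0, "dy": 0, "dz": -0.12, "turn": -8},
    {"hand": 0.3, "dx": 0.04, "dy": 0.06, "dz": -0.14, "turn": -18.6},
    {"hand": 0.3, "dx": 0.074, "dy": 0.128, "dz": -0.14, "turn": -18.6},
    {"hand": 0.3, "dx": 0.074, "dy": 0.128, "dz": -0.14, "turn": -18.6},
  ],
)

```text
time_s: 5.75
ee_pos: [0.5171, 0.4426, 0.3158]
tool_rot: [0.001, 0.472, 0.882, 0.001]
ft_force: [-0.9, -0.1, -0.6]
opening: 0.0569
```

move_arm(
  commands=[
    {"hand": 0.3, "dx": 0, "dy": 0, "dz": 0, "turn": 0},
    {"hand": 0.3, "dx": 0, "dy": 0, "dz": 0, "turn": 0},
  ],
)

```text
time_s: 6.0
ee_pos: [0.5151, 0.4408, 0.3161]
tool_rot: [0.0, 0.472, 0.882, 0.001]
ft_force: [-0.7, 0.0, 0.1]
opening: 0.0575
```

```bash
python3 go.py .5155 .4415 .30 123.7;python3 - <<'E'
from h import *; from plant import env
c=env.capture("wrist"); pickle.dump(c,open("w3.pkl","wb"))
s=env.capture("scene"); pickle.dump(s,open("s3.pkl","wb"))
cv2.imwrite("pics/w3.png",np.hstack([cv2.resize(grid(c["color"],150,60,340,280,2,20),None,fx=.85,fy=.85),cv2.resize(grid(s["color"],255,270,90,60,3,20),(216,476))]))
print(proj(c,[[.5155,.4415,.196],[.4617,.5209,.14],[.5155,.4415,.0815]]))
E
```

```text
t 6.0 pos [0.5151 0.4408 0.3161] psi 123.71 tilt [0.0013 0.0007] F [-0.7  0.   0.1] open 0.0575 j [ 0.53  0.6   0.71 -0.    1.83 -0.05]
shift [0.0004 0.0007 0.0161] turn 0.01
[[319.13369705 237.49900621]
 [318.08523938 106.51474166]
 [318.64738683 207.85130428]]
```

View pics/w3.png

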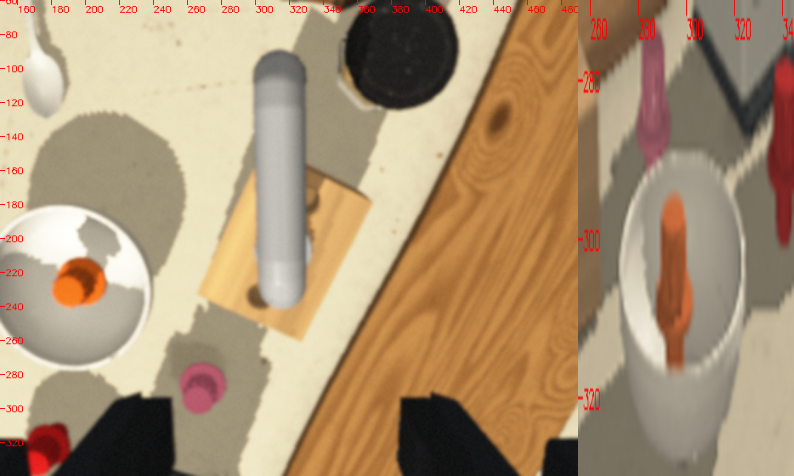

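The plug lies inside the bowl. The spout's arm runs straight down the wrist image, nozzle near (314,101) and bend near (316,227). I'll fit the arm's centreline.

```bash
python3 - <<'E'
from h import *
np.set_printoptions(precision=4,suppress=True)
c=pickle.load(open("w3.pkl","rb"))
hsv=cv2.cvtColor(cv2.GaussianBlur(c["color"],(3,3),0),cv2.COLOR_RGB2HSV)
m=cv2.inRange(hsv,(0,0,60),(180,38,235)); 
# arm is low-saturation: print edges at rows
P=[]
for y in range(125,225,10):
    r=m[y,290:345]; lab=np.nonzero(r)[0]
    # contiguous run containing 315
    i=25
    a=i
    while a>0 and r[a-1]: a-=1
    b=i
    while b<54 and r[b+1]: b+=1
    L=plane(c,(290+a-.5,y),.185);R=plane(c,(290+b+.5,y),.185)
    print(y,290+a,290+b,np.linalg.norm(L-R)*1e3); P.append((L+R)/2)
P=np.array(P)
col=m[60:300,315]; ys=np.nonzero(col)[0]+60; print("col",ys.min(),ys.max(), hsv[222:250:2,316].tolist())
v=np.polyfit(P[:,1],P[:,0],1); h=np.degrees(np.arctan2(1,v[0])); print("arm heading",h)
# lateral offset of line from tube (0.5155,.4415) and TCP
for q in ((.5155,.4415),(.5151,.4408)): print("x on line at y",q[1],np.polyval(v,q[1]))
print("nozzle end",plane(c,(314.3,100),.15))
print(RM([0,0,0,1])@np.zeros(3))
E
```

```text
125 299 328 21.407250131960662
135 300 329 21.543913453033596
145 299 329 22.407596094552144
155 300 328 21.10144944538799
165 302 328 19.779651258384487
175 302 328 19.91720927303425
185 302 328 20.058619148555355
195 302 328 20.20398954797782
205 301 332 24.123420654803255
215 303 329 20.50706125176228
col 90 240 [[22, 13, 209], [21, 12, 211], [19, 13, 216], [22, 13, 215], [22, 13, 213], [22, 13, 212], [21, 12, 212], [21, 12, 209], [21, 13, 203], [18, 31, 204], [17, 95, 214], [17, 129, 218], [17, 134, 217], [17, 132, 214]]
arm heading 125.14265575613221
x on line at y 0.4415 0.5131415314562722
x on line at y 0.4408 0.5136342786556066
nozzle end [0.4568 0.5228 0.15  ]
[0. 0. 0.]
```

move_arm(
  commands=[
    {"hand": 0.3, "dx": 0.001, "dy": -0.001, "dz": 0.06, "turn": -1},
    {"hand": 0.3, "dx": 0.001, "dy": -0.001, "dz": 0.12, "turn": -1},
    {"hand": 0.3, "dx": 0.001, "dy": -0.001, "dz": 0.16, "turn": -1},
    {"hand": 0.3, "dx": 0.001, "dy": -0.001, "dz": 0.18, "turn": -1},
    {"hand": 0.3, "dx": 0.001, "dy": -0.001, "dz": 0.18, "turn": -1},
  ],
)

```text
time_s: 6.72
ee_pos: [0.5136, 0.441, 0.1343]
tool_rot: [-0.001, 0.464, 0.886, -0.001]
ft_force: [-0.7, -0.5, -0.7]
opening: 0.0573
```

move_arm(
  commands=[
    {"hand": -1, "dx": 0, "dy": 0, "dz": 0, "turn": 0},
    {"hand": -1, "dx": 0, "dy": 0, "dz": 0, "turn": 0},
    {"hand": -1, "dx": 0, "dy": 0, "dz": 0, "turn": 0},
    {"hand": -1, "dx": 0, "dy": 0, "dz": 0, "turn": 0},
  ],
  squeeze=50,
)

```text
time_s: 7.22
ee_pos: [0.5145, 0.4417, 0.1351]
tool_rot: [0.0, 0.464, 0.886, 0.0]
ft_force: [-0.6, 0.5, 2.8]
opening: 0.021
```

```bash
python3 go.py .514 .441 .135 124.7
```

```text
t 7.225 pos [0.5145 0.4417 0.1351] psi 124.71 tilt [0.0003 0.0001] F [-0.6  0.5  2.8] open 0.021 j [ 0.54  0.68  1.06 -0.    1.4  -0.07]
shift [-0.0003 -0.0008  0.0001] turn 0.01
```

move_arm(
  commands=[
    {"hand": -1, "dx": 0, "dy": 0, "dz": -0.02, "turn": 0},
    {"hand": -1, "dx": 0, "dy": 0, "dz": -0.05, "turn": 0},
    {"hand": -1, "dx": 0, "dy": 0, "dz": -0.09, "turn": 0},
    {"hand": -1, "dx": -0.02, "dy": -0.008, "dz": -0.125, "turn": -4},
    {"hand": -1, "dx": -0.06, "dy": -0.025, "dz": -0.125, "turn": -12},
  ],
)

```text
time_s: 7.85
ee_pos: [0.5284, 0.3787, 0.2625]
tool_rot: [0.002, 0.366, 0.931, 0.002]
ft_force: [0.5, 0.5, -1.0]
opening: 0.0213
```

```bash
python3 go.py .578 .148 .26 201.1
```

```text
t 7.85 pos [0.5284 0.3787 0.2625] psi 137.06 tilt [0.005  0.0025] F [ 0.5  0.5 -1. ] open 0.0213 j [ 0.44  0.55  0.94  0.    1.64 -0.38]
shift [-0.1935 -0.1351  0.0022] turn -64.04
```

move_arm(
  commands=[
    {"hand": -1, "dx": -0.04, "dy": -0.028, "dz": 0, "turn": -10},
    {"hand": -1, "dx": -0.08, "dy": -0.056, "dz": 0, "turn": -20},
    {"hand": -1, "dx": -0.12, "dy": -0.084, "dz": 0, "turn": -30},
    {"hand": -1, "dx": -0.16, "dy": -0.112, "dz": 0, "turn": -40},
    {"hand": -1, "dx": -0.18, "dy": -0.126, "dz": 0, "turn": -50},
  ],
)

```text
time_s: 8.48
ee_pos: [0.573, 0.1607, 0.2597]
tool_rot: [-0.0, -0.06, 0.998, -0.0]
ft_force: [0.4, 0.9, -1.1]
opening: 0.0213
```

```bash
python3 go.py .578 .148 .26 201.1
```

```text
t 8.475 pos [0.573  0.1607 0.2597] psi -173.08 tilt [-0.0003 -0.0002] F [ 0.4  0.9 -1.1] open 0.0213 j [ 0.07  0.45  1.13 -0.    1.57 -1.62]
shift [-0.0034 -0.0132 -0.0003] turn -14.18
```

move_arm(
  commands=[
    {"hand": -1, "dx": -0.003, "dy": -0.013, "dz": 0, "turn": -7},
    {"hand": -1, "dx": -0.003, "dy": -0.013, "dz": 0, "turn": -14.2},
    {"hand": -1, "dx": -0.003, "dy": -0.013, "dz": 0, "turn": -14.2},
    {"hand": -1, "dx": -0.003, "dy": -0.013, "dz": 0, "turn": -14.2},
  ],
)

```text
time_s: 8.98
ee_pos: [0.5771, 0.1506, 0.2597]
tool_rot: [-0.0, -0.18, 0.984, 0.0]
ft_force: [-0.0, -0.3, -1.4]
opening: 0.0209
```

```bash
python3 go.py .578 .148 .26 201.1; python3 - <<'E'
from h import *; from plant import env
d={n:env.capture(n) for n in("scene","side","wrist")}; pickle.dump(d,open("v4.pkl","wb"))
a=grid(d["scene"]["color"],300,150,100,110,4,10); b=grid(d["side"]["color"],255,140,100,110,4,10)
w=cv2.resize(grid(d["wrist"]["color"],0,60,640,290,1,40),None,fx=.55,fy=.55)
o=np.zeros((600,800,3),np.uint8); o[:440,:400]=a; o[:440,400:]=b; o[440:440+w.shape[0],:w.shape[1]]=w[:160]
cv2.imwrite("pics/v4.png",o)
for n in d: print(n,proj(d[n],[[.578,.148,.16],[.578,.148,.095],[.49,.1143,.092]]).round(1).tolist())
E
```

```text
t 8.975 pos [0.5771 0.1506 0.2597] psi -159.21 tilt [-0.0002  0.    ] F [-0.  -0.3 -1.4] open 0.0209 j [ 0.06  0.45  1.12  0.    1.57 -1.88]
shift [ 0.0001 -0.0027 -0.0003] turn -0.31
scene [[339.4, 216.3], [338.9, 239.6], [367.4, 252.4]]
side [[295.2, 200.3], [295.6, 226.2], [333.3, 221.3]]
wrist [[313.5, 246.2], [314.3, 224.1], [313.8, 108.6]]
```

View pics/v4.png

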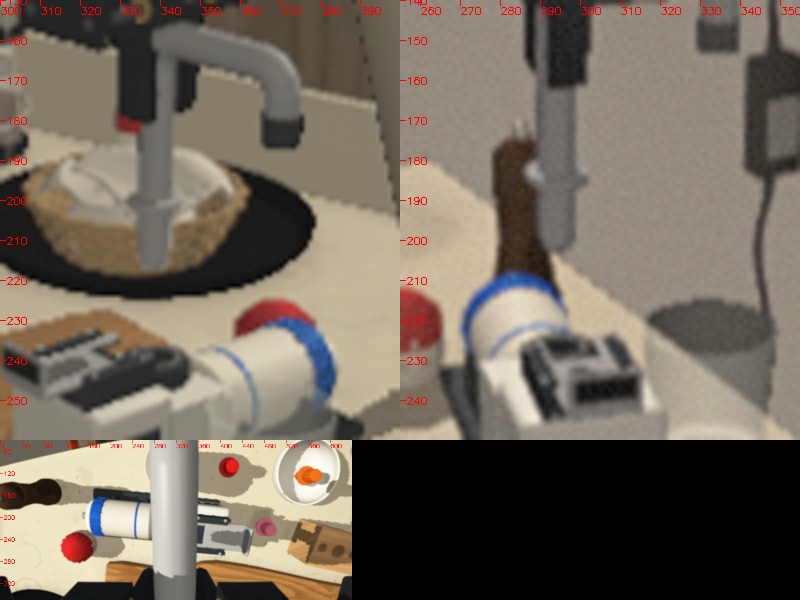

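Scene: tube is upright, tip near (338,216), nozzle at (370,182). Side: tip near (295,201). The plug was loose in its bore, so I'll shift sideways to see the bare port from the wrist.

move_arm(
  commands=[
    {"hand": -1, "dx": 0, "dy": 0.03, "dz": 0, "turn": 0},
    {"hand": -1, "dx": 0, "dy": 0.06, "dz": 0, "turn": 0},
    {"hand": -1, "dx": 0, "dy": 0.06, "dz": 0, "turn": 0},
    {"hand": -1, "dx": 0, "dy": 0.06, "dz": 0, "turn": 0},
  ],
)

```text
time_s: 9.62
ee_pos: [0.556, 0.206, 0.2597]
tool_rot: [0.0, -0.181, 0.983, -0.0]
ft_force: [0.1, -0.6, -1.8]
opening: 0.0211
```

```bash
python3 go.py .578 .148 .26 201.1; python3 - <<'E'
from h import *; from plant import env
c=env.capture("wrist"); pickle.dump(c,open("w5.pkl","wb"))
p=proj(c,[[.578,.148,.095],[.49,.1143,.092]]); print(p)
x,y=p[0].astype(int); X,Y=p[1].astype(int)
a=grid(c["color"],x-40,y-40,80,80,5,10); b=grid(c["color"],X-50,Y-60,100,120,4,10)
o=np.zeros((480,800,3),np.uint8); o[:a.shape[0],:a.shape[1]]=a; o[:b.shape[0],400:400+b.shape[1]]=b
cv2.imwrite("pics/w5.png",o)
E
```

```text
t 9.625 pos [0.556  0.206  0.2597] psi -159.11 tilt [ 0.0002 -0.0003] F [ 0.1 -0.6 -1.8] open 0.0211 j [ 0.16  0.44  1.13 -0.    1.56 -1.78]
shift [ 0.0001 -0.0621 -0.0002] turn -0.21
[[245.37998179 224.1127248 ]
 [240.03011826 108.98823057]]
```

View pics/w5.png

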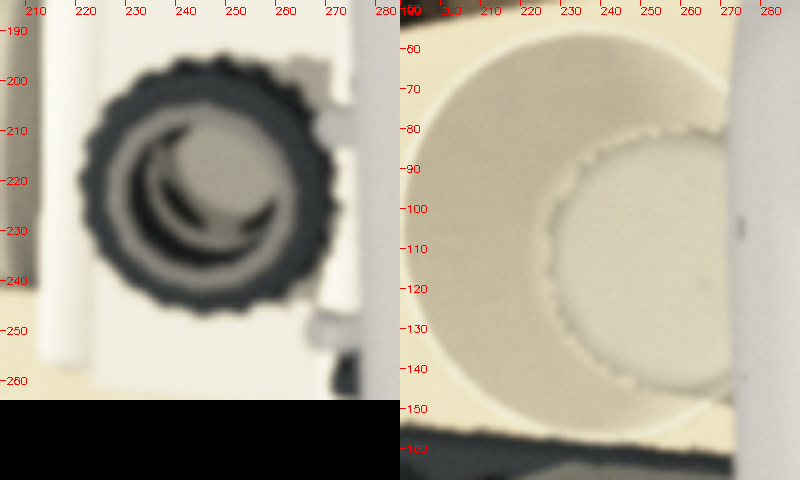

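Port crop: mouth centred near (245.6,222.9) inside the dark ribbed nut. Tumbler rim centred near (240,106.6), radius about 50 px. Now the numbers, plus the in-hand tube offset from the last scene and side pair.

```bash
python3 - <<'E'
from h import *
np.set_printoptions(precision=4,suppress=True)
c=pickle.load(open("w5.pkl","rb"))
o=plane(c,(245.6,222.9),.095); t=plane(c,(240,106.6),.092); print("port",o,"tum",t,np.linalg.norm((t-o)[:2]),np.degrees(np.arctan2(*(t-o)[1::-1])))
print("bore width",np.linalg.norm(plane(c,(230.6,223),.095)-plane(c,(261,223),.095)),"rim d",2*np.linalg.norm(plane(c,(240,56.3),.092)-plane(c,(240,106.6),.092)))
d=pickle.load(open("v4.pkl","rb")); S,D=d["scene"],d["side"]
print("flange",*tri(S,(339,200.7),D,(294.2,185)))
print("tip",*tri(S,(338.5,215.5),D,(294.7,200.5)))
print("nozzle heading", tri(S,(370.3,183.5),D,(333,150)))
# edges of tube numerically
for n,I,y,x0,x1 in(("S",S,208,325,352),("S",S,190,325,352),("D",D,195,282,308),("D",D,172,282,308)):
    g=cv2.cvtColor(I["color"],cv2.COLOR_RGB2GRAY)[y-2:y+3,x0:x1].mean(0); print(n,y,x0,g.astype(int).tolist())
E
```

```text
port [0.5769 0.1479 0.095 ] tum [0.4883 0.1137 0.092 ] 0.09499518598620893 -158.93603095627435
bore width 0.026239304997670722 rim d 0.07526798333015762
flange [0.58   0.1496 0.1996] 0.0038199844110926315
tip [0.5792 0.1503 0.1613] 0.0015768959619158614
nozzle heading (array([0.4942, 0.1134, 0.2679]), np.float64(0.0020394332992830005))
S 208 325 [105, 105, 106, 107, 108, 110, 109, 111, 110, 101, 101, 106, 109, 111, 111, 108, 107, 129, 118, 104, 99, 98, 99, 97, 92, 95, 100]
S 190 325 [157, 156, 155, 155, 155, 154, 154, 153, 152, 125, 103, 102, 106, 109, 111, 110, 106, 111, 140, 153, 155, 162, 168, 174, 178, 177, 172]
D 195 282 [47, 50, 50, 49, 50, 48, 53, 76, 99, 110, 110, 111, 112, 108, 103, 95, 106, 137, 142, 144, 141, 142, 142, 142, 142, 139]
D 172 282 [129, 118, 136, 133, 113, 118, 124, 94, 98, 105, 110, 109, 110, 110, 104, 96, 104, 136, 145, 142, 139, 142, 139, 141, 142, 142]
```

move_arm(
  commands=[
    {"hand": -1, "dx": 0, "dy": -0.03, "dz": 0, "turn": 0},
    {"hand": -1, "dx": 0, "dy": -0.061, "dz": 0, "turn": 0},
    {"hand": -1, "dx": 0, "dy": -0.061, "dz": 0.02, "turn": 0},
    {"hand": -1, "dx": 0, "dy": -0.061, "dz": 0.05, "turn": 0},
    {"hand": -1, "dx": 0, "dy": -0.061, "dz": 0.05, "turn": 0},
  ],
)

```text
time_s: 10.3
ee_pos: [0.577, 0.1485, 0.208]
tool_rot: [-0.002, -0.181, 0.984, 0.0]
ft_force: [-0.2, 0.1, -0.8]
opening: 0.0208
```

```bash
python3 go.py .5775 .1485 .18 201.1; python3 - <<'E'
from h import *; from plant import env
np.set_printoptions(precision=4,suppress=True)
c=env.capture("wrist"); pickle.dump(c,open("w6.pkl","wb"))
s=env.state(); zt=s["ee_pos"][2]-.1
hsv=cv2.cvtColor(cv2.GaussianBlur(c["color"],(3,3),0),cv2.COLOR_RGB2HSV); g=hsv[:,:,2].astype(int)
print(proj(c,[s["ee_pos"]+[0,0,.05]]))
for y in range(100,260,20): print(y,hsv[y,276:356:3,1].tolist())
E
```

```text
t 10.3 pos [0.577  0.1485 0.208 ] psi -159.17 tilt [-0.0044 -0.0003] F [-0.2  0.1 -0.8] open 0.0208 j [ 0.05  0.49  1.21 -0.    1.45 -1.88]
shift [-0.0006 -0.0002  0.028 ] turn -0.27
[[317.6082 392.6805]]
100 [13, 14, 13, 13, 12, 11, 11, 11, 12, 12, 12, 11, 13, 12, 12, 12, 14, 15, 17, 13, 14, 17, 16, 15, 14, 14, 12]
120 [14, 14, 13, 11, 11, 9, 9, 7, 8, 10, 12, 13, 13, 10, 10, 13, 12, 13, 14, 16, 15, 15, 14, 13, 11, 15, 10]
140 [14, 12, 13, 12, 10, 10, 8, 6, 8, 11, 12, 13, 13, 13, 13, 12, 12, 12, 13, 13, 14, 13, 16, 17, 11, 14, 10]
160 [13, 13, 14, 13, 12, 11, 9, 8, 8, 12, 14, 12, 13, 13, 13, 13, 14, 15, 14, 15, 14, 15, 14, 17, 16, 15, 13]
180 [13, 13, 13, 13, 11, 11, 10, 8, 9, 11, 12, 13, 13, 14, 13, 12, 13, 13, 15, 13, 14, 13, 14, 13, 14, 10, 13]
200 [16, 13, 12, 13, 12, 12, 12, 9, 10, 13, 13, 13, 13, 13, 12, 12, 14, 15, 14, 13, 12, 15, 14, 15, 14, 12, 15]
220 [17, 13, 13, 13, 13, 11, 12, 11, 12, 13, 12, 13, 14, 16, 12, 12, 14, 15, 14, 15, 14, 15, 15, 17, 14, 15, 13]
240 [13, 12, 13, 13, 11, 13, 14, 13, 13, 13, 12, 12, 13, 14, 13, 14, 14, 16, 16, 15, 14, 13, 14, 11, 12, 12, 10]
```

move_arm(
  commands=[
    {"hand": -1, "dx": 0, "dy": 0, "dz": 0.01, "turn": 0},
    {"hand": -1, "dx": 0, "dy": 0, "dz": 0.018, "turn": 0},
    {"hand": -1, "dx": 0, "dy": 0, "dz": 0.025, "turn": 0},
    {"hand": -1, "dx": 0, "dy": 0, "dz": 0.025, "turn": 0},
  ],
)

```text
time_s: 10.85
ee_pos: [0.5773, 0.1494, 0.1842]
tool_rot: [-0.001, -0.181, 0.983, -0.0]
ft_force: [0.4, -0.8, -1.3]
opening: 0.021
```

```bash
python3 go.py .5775 .1485 .157 201.1; python3 - <<'E'
from h import *
np.set_printoptions(precision=4,suppress=True)
for f in ("w5.pkl","w6.pkl"):
    c=pickle.load(open(f,"rb")); g=cv2.GaussianBlur(c["color"],(3,3),0).astype(int)
    P=[]
    for y in range(90,240,15):
        r=g[y]; dl=np.abs(r[262:300]-r[260:298]).sum(1); dr=np.abs(r[342:382]-r[340:380]).sum(1)
        a,b=261+dl.argmax(),341+dr.argmax(); L,R=plane(c,(a,y),.3),plane(c,(b,y),.3); P.append((y,a,b,dl.max(),dr.max()))
    print(f,P)
E
```

```text
t 10.85 pos [0.5773 0.1494 0.1842] psi -159.09 tilt [-0.0011 -0.0003] F [ 0.4 -0.8 -1.3] open 0.021 j [ 0.05  0.5   1.25 -0.    1.39 -1.88]
shift [ 0.0001 -0.0009  0.0272] turn -0.19
w5.pkl [(90, np.int64(271), np.int64(361), np.int64(22), np.int64(76)), (105, np.int64(276), np.int64(361), np.int64(68), np.int64(140)), (120, np.int64(271), np.int64(361), np.int64(22), np.int64(105)), (135, np.int64(272), np.int64(360), np.int64(32), np.int64(92)), (150, np.int64(272), np.int64(360), np.int64(39), np.int64(90)), (165, np.int64(273), np.int64(360), np.int64(228), np.int64(210)), (180, np.int64(274), np.int64(360), np.int64(71), np.int64(92)), (195, np.int64(275), np.int64(359), np.int64(80), np.int64(87)), (210, np.int64(267), np.int64(359), np.int64(216), np.int64(91)), (225, np.int64(272), np.int64(358), np.int64(275), np.int64(167))]
w6.pkl [(90, np.int64(272), np.int64(361), np.int64(33), np.int64(174)), (105, np.int64(272), np.int64(361), np.int64(26), np.int64(191)), (120, np.int64(273), np.int64(361), np.int64(26), np.int64(189)), (135, np.int64(265), np.int64(360), np.int64(69), np.int64(210)), (150, np.int64(273), np.int64(360), np.int64(41), np.int64(100)), (165, np.int64(273), np.int64(359), np.int64(246), np.int64(225)), (180, np.int64(273), np.int64(363), np.int64(265), np.int64(84)), (195, np.int64(274), np.int64(359), np.int64(111), np.int64(267)), (210, np.int64(266), np.int64(359), np.int64(106), np.int64(102)), (225, np.int64(273), np.int64(363), np.int64(200), np.int64(170))]
```

move_arm(
  commands=[
    {"hand": -1, "dx": 0, "dy": -0.001, "dz": 0.008, "turn": 0},
    {"hand": -1, "dx": 0, "dy": -0.001, "dz": 0.014, "turn": 0},
    {"hand": -1, "dx": 0, "dy": -0.001, "dz": 0.018, "turn": 0},
    {"hand": -1, "dx": 0, "dy": -0.001, "dz": 0.022, "turn": 0},
  ],
)

```text
time_s: 11.35
ee_pos: [0.578, 0.1486, 0.1626]
tool_rot: [0.0, -0.181, 0.983, 0.0]
ft_force: [-0.8, -0.9, 5.8]
opening: 0.0212
```

move_arm(
  commands=[
    {"hand": -1, "dx": 0, "dy": 0, "dz": 0.003, "turn": 0},
    {"hand": -1, "dx": 0, "dy": 0, "dz": 0.005, "turn": 0},
  ],
)

```text
time_s: 11.6
ee_pos: [0.578, 0.1483, 0.1588]
tool_rot: [0.001, -0.181, 0.983, -0.0]
ft_force: [-3.4, -2.1, 7.7]
opening: 0.0213
```

```bash
python3 go.py .5775 .1485 .157 201.1
```

```text
t 11.6 pos [0.578  0.1483 0.1588] psi -159.09 tilt [ 0.0012 -0.0006] F [-3.4 -2.1  7.7] open 0.0213 j [ 0.05  0.53  1.29 -0.    1.32 -1.88]
shift [0.0004 0.0003 0.0018] turn -0.19
```

Past the seal: about 6–8 N while sliding. I'll press on gently until it stops hard.

move_arm(
  commands=[
    {"hand": -1, "dx": 0, "dy": 0, "dz": 0.002, "turn": 0},
    {"hand": -1, "dx": 0, "dy": 0, "dz": 0.003, "turn": 0},
  ],
)

```text
time_s: 11.85
ee_pos: [0.5782, 0.1483, 0.1568]
tool_rot: [0.001, -0.181, 0.983, -0.0]
ft_force: [-5.4, -2.1, 19.3]
opening: 0.0208
```

move_arm(
  commands=[
    {"hand": -1, "dx": 0, "dy": 0, "dz": 0.001, "turn": 0},
    {"hand": -1, "dx": 0, "dy": 0, "dz": 0.002, "turn": 0},
  ],
)

```text
time_s: 12.1
ee_pos: [0.5785, 0.1484, 0.1567]
tool_rot: [0.002, -0.182, 0.983, -0.001]
ft_force: [-8.3, -3.2, 31.4]
opening: 0.0211
```

Bottomed: it stopped at TCP z = 0.1567 with 31 N, and 0.157 was expected. I'll unload, open and retreat upward.

move_arm(
  commands=[
    {"hand": -1, "dx": 0, "dy": 0, "dz": -0.003, "turn": 0},
    {"hand": 0.3, "dx": 0, "dy": 0, "dz": -0.003, "turn": 0},
    {"hand": 0.3, "dx": 0, "dy": 0, "dz": -0.003, "turn": 0},
    {"hand": 0.3, "dx": 0, "dy": 0, "dz": -0.003, "turn": 0},
    {"hand": 0.3, "dx": 0, "dy": 0, "dz": -0.003, "turn": 0},
  ],
)

```text
time_s: 12.72
ee_pos: [0.578, 0.1486, 0.1555]
tool_rot: [-0.0, -0.181, 0.983, 0.0]
ft_force: [-0.1, -0.4, 0.5]
opening: 0.0569
```

move_arm(
  commands=[
    {"hand": 0.3, "dx": 0, "dy": 0, "dz": -0.03, "turn": 0},
    {"hand": 0.3, "dx": 0, "dy": 0, "dz": -0.08, "turn": 0},
    {"hand": 0.3, "dx": 0, "dy": 0, "dz": -0.13, "turn": 0},
    {"hand": 0.3, "dx": 0, "dy": 0, "dz": -0.17, "turn": 0},
    {"hand": 0.3, "dx": 0, "dy": 0, "dz": -0.17, "turn": 0},
  ],
)

```text
time_s: 13.35
ee_pos: [0.5785, 0.1487, 0.3288]
tool_rot: [0.003, -0.182, 0.983, -0.0]
ft_force: [-0.2, -0.1, 0.6]
opening: 0.0573
```

```bash
python3 go.py .539 .293 .26 105; python3 - <<'E'
from h import *; from plant import env
d={n:env.capture(n) for n in("scene","side","wrist")}; pickle.dump(d,open("v7.pkl","wb"))
a=grid(d["scene"]["color"],290,190,100,110,4,10); b=grid(d["wrist"]["color"],180,20,280,300,1,20)
o=np.zeros((600,800,3),np.uint8); o[:440,:400]=a; b=cv2.resize(b,None,fx=1.4,fy=1.4);o[:b.shape[0],404:404+b.shape[1]]=b[:,:396]
s=grid(d["side"]["color"],265,150,100,80,2,20); o[440:600,:200]=s
cv2.imwrite("pics/v7.png",o)
for n in d: print(n,proj(d[n],[[.578,.148,.218],[.578,.148,.0985],[.489,.114,.162],[.489,.114,.092]]).round(1).tolist())
E
```

```text
t 13.35 pos [0.5785 0.1487 0.3288] psi -159.08 tilt [0.0063 0.0004] F [-0.2 -0.1  0.6] open 0.0573 j [ 0.05  0.42  0.97  0.    1.74 -1.88]
shift [-0.0142  0.1491  0.0686] turn 95.92
scene [[339.9, 194.7], [338.9, 238.4], [369.0, 226.5], [367.7, 252.6]]
side [[294.8, 176.1], [295.6, 224.9], [334.3, 193.9], [333.7, 221.3]]
wrist [[316.6, 243.5], [316.9, 210.2], [316.6, 107.2], [316.8, 112.2]]
```

View pics/v7.png

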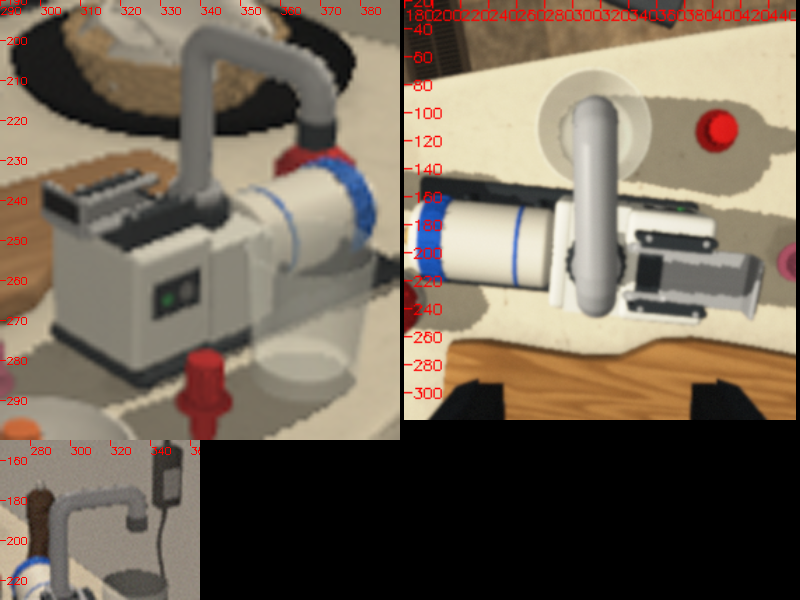

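The spout stands seated with its nozzle over the tumbler's middle: scene nozzle at (369,224), wrist arm end at (316,100) inside the rim circle centred at (316,110). Now the lock.

move_arm(
  commands=[
    {"hand": -1, "dx": 0, "dy": 0.05, "dz": 0, "turn": 10.5},
    {"hand": -1, "dx": -0.01, "dy": 0.1, "dz": 0, "turn": 21},
    {"hand": -1, "dx": -0.014, "dy": 0.149, "dz": 0, "turn": 32},
    {"hand": -1, "dx": -0.014, "dy": 0.149, "dz": 0.03, "turn": 42},
    {"hand": -1, "dx": -0.014, "dy": 0.149, "dz": 0.07, "turn": 53},
  ],
)

```text
time_s: 14.12
ee_pos: [0.5373, 0.2934, 0.2538]
tool_rot: [-0.0, 0.277, 0.961, -0.0]
ft_force: [-0.5, -0.4, -0.6]
opening: 0.0094
```

```bash
python3 go.py .539 .293 .16 105
```

```text
t 14.125 pos [0.5373 0.2934 0.2538] psi 147.89 tilt [-0.0007 -0.0003] F [-0.5 -0.4 -0.6] open 0.0094 j [ 0.31  0.48  1.08 -0.    1.58 -0.7 ]
shift [-0.0017  0.0006  0.0938] turn 42.89
```

move_arm(
  commands=[
    {"hand": -1, "dx": -0.002, "dy": 0.001, "dz": 0, "turn": 10.7},
    {"hand": -1, "dx": -0.002, "dy": 0.001, "dz": 0.02, "turn": 21.4},
    {"hand": -1, "dx": -0.002, "dy": 0.001, "dz": 0.05, "turn": 32},
    {"hand": -1, "dx": -0.002, "dy": 0.001, "dz": 0.094, "turn": 42.9},
    {"hand": -1, "dx": -0.002, "dy": 0.001, "dz": 0.094, "turn": 42.9},
  ],
)

```text
time_s: 14.75
ee_pos: [0.5382, 0.2919, 0.158]
tool_rot: [-0.003, 0.606, 0.795, -0.004]
ft_force: [-0.3, -0.0, 0.9]
opening: 0.0004
```

```bash
python3 go.py .539 .293 .113 105
```

```text
t 14.75 pos [0.5382 0.2919 0.158 ] psi 105.35 tilt [-0.0084 -0.0026] F [-0.3 -0.   0.9] open 0.0004 j [0.3  0.56 1.24 0.   1.36 0.04]
shift [0.0009 0.0015 0.045 ] turn 0.35
```

move_arm(
  commands=[
    {"hand": -1, "dx": 0.001, "dy": 0.001, "dz": 0.025, "turn": 0.3},
    {"hand": -1, "dx": 0.001, "dy": 0.001, "dz": 0.045, "turn": 0.3},
    {"hand": -1, "dx": -0.01, "dy": 0.001, "dz": 0.045, "turn": 0.3},
    {"hand": -1, "dx": -0.022, "dy": 0.001, "dz": 0.045, "turn": 0.3},
    {"hand": -1, "dx": -0.03, "dy": 0.001, "dz": 0.045, "turn": 0.3},
  ],
)

```text
time_s: 15.38
ee_pos: [0.5498, 0.263, 0.1181]
tool_rot: [0.001, 0.609, 0.793, 0.001]
ft_force: [-1.4, 0.8, 2.1]
opening: 0.0008
```

move_arm(
  commands=[
    {"hand": -1, "dx": -0.006, "dy": 0, "dz": 0, "turn": 0},
    {"hand": -1, "dx": -0.012, "dy": 0, "dz": 0, "turn": 0},
    {"hand": -1, "dx": -0.018, "dy": 0, "dz": 0, "turn": 0},
    {"hand": -1, "dx": -0.024, "dy": 0, "dz": 0, "turn": 0},
  ],
)

```text
time_s: 15.88
ee_pos: [0.5552, 0.2404, 0.1168]
tool_rot: [-0.0, 0.609, 0.793, 0.0]
ft_force: [-0.7, 2.2, 1.1]
opening: 0.0003
```

```bash
python3 go.py .5555 .232 .113 105; python3 -c "
from plant import env;import numpy as np
d=env.state()['ee_pos'][:2]-[.578,.148];print('y_f',d@[-.2588,.9659],'x_f',d@[.9659,.2588])"
```

```text
t 15.875 pos [0.5552 0.2404 0.1168] psi 104.98 tilt [0.     0.0001] F [-0.7  2.2  1.1] open 0.0003 j [ 0.21  0.58  1.32  0.    1.24 -0.05]
shift [-0.0082 -0.0018  0.0038] turn -0.02
y_f 0.09514985614283877 x_f 0.0018583126877810131
```

move_arm(
  commands=[
    {"hand": -1, "dx": -0.003, "dy": 0, "dz": 0, "turn": 0},
    {"hand": -1, "dx": -0.006, "dy": 0, "dz": 0, "turn": 0},
    {"hand": -1, "dx": -0.009, "dy": 0, "dz": 0, "turn": 0},
  ],
)

```text
time_s: 16.25
ee_pos: [0.5573, 0.2324, 0.1168]
tool_rot: [-0.0, 0.609, 0.793, 0.0]
ft_force: [-2.7, 14.7, 2.7]
opening: 0.0005
```

move_arm(
  commands=[
    {"hand": -1, "dx": -0.002, "dy": 0, "dz": 0, "turn": 0},
    {"hand": -1, "dx": -0.003, "dy": 0, "dz": 0, "turn": 0},
    {"hand": -1, "dx": -0.003, "dy": 0, "dz": 0, "turn": 0},
  ],
)

```text
time_s: 16.62
ee_pos: [0.5573, 0.2323, 0.1169]
tool_rot: [-0.002, 0.608, 0.794, 0.002]
ft_force: [-2.8, 18.1, 0.8]
opening: 0.0005
```

Hard stop with 18 N. The tool is 0.087 m from the port axis, so less half a finger (about 9.5 mm) the tab face is about 0.077 m, which is fully shut. I'll retreat and check.

move_arm(
  commands=[
    {"hand": -1, "dx": 0.02, "dy": 0, "dz": 0, "turn": 0},
    {"hand": -1, "dx": 0.06, "dy": 0, "dz": 0, "turn": 0},
    {"hand": -1, "dx": 0.06, "dy": 0, "dz": -0.06, "turn": 0},
    {"hand": -1, "dx": 0.06, "dy": 0, "dz": -0.12, "turn": 0},
    {"hand": -1, "dx": 0.06, "dy": 0, "dz": -0.18, "turn": 0},
  ],
)

```text
time_s: 17.25
ee_pos: [0.5421, 0.2871, 0.2985]
tool_rot: [0.0, 0.609, 0.793, -0.001]
ft_force: [1.0, -0.0, 0.3]
opening: 0.0003
```

move_arm(
  commands=[
    {"hand": -1, "dx": -0.04, "dy": 0, "dz": -0.04, "turn": 0},
    {"hand": -1, "dx": -0.04, "dy": 0, "dz": -0.04, "turn": 0},
    {"hand": -1, "dx": -0.04, "dy": 0, "dz": -0.04, "turn": 0},
  ],
)

```text
time_s: 17.62
ee_pos: [0.5526, 0.2486, 0.3354]
tool_rot: [-0.001, 0.609, 0.793, -0.001]
ft_force: [0.1, 0.3, -0.2]
opening: 0.0007
```

```bash
python3 go.py .5555 .232 .113 105; python3 - <<'E'
from h import *; from plant import env
np.set_printoptions(precision=4,suppress=True)
d={n:env.capture(n) for n in("scene","side","wrist")}; pickle.dump(d,open("v8.pkl","wb"))
y=np.array([-.2588,.9659,0]);P=np.array([.578,.148,0])
X=[P+.077*y+[0,0,.132],[.578,.148,.218],[.489,.114,.092]]
for n in d: print(n,proj(d[n],X).round(1).tolist())
a=grid(d["scene"]["color"],265,185,135,145,4,10)[:580,:540]; b=grid(d["side"]["color"],265,165,85,85,3,10)
x0,y0=proj(d["wrist"],X[:1])[0].astype(int); c=grid(d["wrist"]["color"],max(x0-85,0),max(y0-40,0),170,170,1,20); c=cv2.resize(c,(255,255))
o=np.zeros((580,800,3),np.uint8); o[:a.shape[0],:540]=a; o[:255,545:800]=b; o[260:260+c.shape[0],545:545+c.shape[1]]=c; cv2.imwrite("pics/v8.png",o)
E
```

```text
t 17.625 pos [0.5526 0.2486 0.3354] psi 104.95 tilt [-0.0023 -0.0007] F [ 0.1  0.3 -0.2] open 0.0007 j [ 0.23  0.44  0.92 -0.    1.78 -0.03]
shift [-0.0167 -0.001   0.2224] turn -0.05
scene [[315.8, 234.7], [339.9, 194.7], [367.7, 252.6]]
side [[303.3, 226.1], [294.8, 176.1], [333.7, 221.3]]
wrist [[317.6, 241.7], [317.1, 361.2], [235.6, 304.2]]
```

View pics/v8.png

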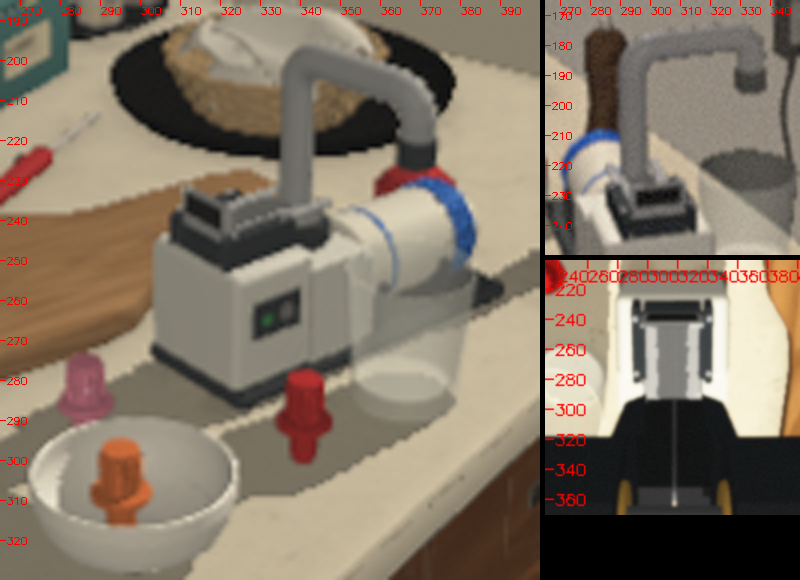

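Final check picture: plug in the bowl at (293,308), spout upright with its nozzle over the tumbler, tab drawn in against the filter. I'll measure the tab's travel numerically.

```bash
python3 - <<'E'
from h import *
np.set_printoptions(precision=4,suppress=True)
P=np.array([.578,.148]);yf=np.array([-.2588,.9659])
for f,k,r in(("w1.pkl",None,range(78,104)),("v8.pkl","wrist",range(222,256))):
    c=pickle.load(open(f,"rb")); c=c[k] if k else c
    g=cv2.cvtColor(c["color"],cv2.COLOR_RGB2GRAY)
    print(f,[(y,int(g[y,308:326].mean()),round(float((plane(c,(317,y),.132)[:2]-P)@yf),4)) for y in r])
d0=pickle.load(open("v0.pkl","rb"))
d=pickle.load(open("v8.pkl","rb"))
print("tab now tri",*tri(d["scene"],(315.7,237.5),d["side"],(302.5,229)))
X=np.array([.578,.148,0])+np.array([-.2588,.9659,0])*.077+np.array([0,0,.119]); print("shut predicted tab face centre",proj(d["scene"],X),proj(d["side"],X))
# bystanders: change between v0 and v8
for n,bx in (("side",(265,160,300,210)),("scene",(400,200,425,252)),("scene",(160,280,196,335)),("side",(240,205,270,240)),("scene",(352,240,385,295))):
    x0,y0,x1,y1=bx; print(n,bx,np.abs(d0[n]["color"][y0:y1,x0:x1].astype(int)-d[n]["color"][y0:y1,x0:x1]).mean().round(1))
E
```

```text
w1.pkl [(78, 144, 0.1174), (79, 144, 0.1167), (80, 143, 0.116), (81, 144, 0.1152), (82, 144, 0.1145), (83, 143, 0.1137), (84, 138, 0.113), (85, 121, 0.1122), (86, 90, 0.1115), (87, 82, 0.1108), (88, 120, 0.11), (89, 164, 0.1093), (90, 189, 0.1085), (91, 197, 0.1078), (92, 195, 0.107), (93, 182, 0.1063), (94, 174, 0.1055), (95, 178, 0.1048), (96, 188, 0.104), (97, 195, 0.1033), (98, 196, 0.1025), (99, 196, 0.1017), (100, 196, 0.101), (101, 196, 0.1002), (102, 196, 0.0995), (103, 195, 0.0987)]
v8.pkl [(222, 138, 0.0967), (223, 148, 0.0957), (224, 161, 0.0948), (225, 169, 0.0938), (226, 164, 0.0928), (227, 135, 0.0918), (228, 87, 0.0908), (229, 47, 0.0898), (230, 35, 0.0888), (231, 37, 0.0878), (232, 40, 0.0868), (233, 40, 0.0858), (234, 43, 0.0848), (235, 49, 0.0838), (236, 46, 0.0828), (237, 33, 0.0818), (238, 22, 0.0808), (239, 21, 0.0797), (240, 34, 0.0787), (241, 67, 0.0777), (242, 103, 0.0767), (243, 127, 0.0757), (244, 131, 0.0747), (245, 124, 0.0736), (246, 123, 0.0726), (247, 126, 0.0716), (248, 127, 0.0706), (249, 127, 0.0695), (250, 127, 0.0685), (251, 126, 0.0675), (252, 127, 0.0664), (253, 127, 0.0654), (254, 127, 0.0644), (255, 127, 0.0633)]
tab now tri [0.5597 0.2217 0.1241] 0.0010780680717606282
shut predicted tab face centre [[315.798  239.4793]] [[303.33   231.4939]]
side (265, 160, 300, 210) 9.3
scene (400, 200, 425, 252) 30.0
scene (160, 280, 196, 335) 2.8
side (240, 205, 270, 240) 3.2
scene (352, 240, 385, 295) 2.0
```

```bash
python3 - <<'E'
from h import *
for f in("v0.pkl","v8.pkl"):
    c=pickle.load(open(f,"rb"))["side"]; g=cv2.cvtColor(c["color"],cv2.COLOR_RGB2GRAY)
    m=g[176:200,270:293]<75; ys,xs=np.nonzero(m); print(f,len(xs),xs.min()+270,xs.max()+270,ys.min()+176)
from plant import env; env.job_done()
E
```

```text
v0.pkl 304 278 292 176
v8.pkl 264 278 291 176
the job is handed in; nothing more can be done
```

The job is done and handed in at about 18 s of the 64 s allowed. The interface gives no verdict.

- **Plug:** I pulled the orange dust plug out and dropped it in the white bowl. The pictures show it lying there.
- **Spout:** I pushed the tube through the seal at about 6–8 N until it stopped hard. At 31 N the tool stood at z = 0.1567 m, where 0.157 m was expected. The last pictures show the outlet close to the middle of the tumbler.
- **Lock:** I slid it to a hard stop at 18 N. The wrist picture puts the tab's edge 77.2 mm from the port, where 77 mm means shut. It had moved about 33 mm, which fits a lock that started 5 mm in.

**Checks that disagreed:**
- **Tab position:** A rougher two-camera measurement put it about 3 mm nearer the port than the wrist picture did. I put that down to how I picked the pixels.
- **Bystanders:** The tumbler, honey jar and egg timer regions look unchanged from the start. The pepper mill region in the scene picture did change, probably because the arm now blocks that view. In the side picture the mill's left edge and top row match the start, and its right edge differs by one pixel where the spout now overlaps.

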